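# Pin the shaker's hold-down bar in its fork

## Robot

A 7-joint arm with a two-finger parallel gripper is mounted at the origin on the work surface. World frame = base frame: x ahead of the robot, y to its left, z up, the work surface at z = 0. Lengths are in m, angles in rad, forces in N, time in s.
With the tool pointing down it reaches from about 0.4 to 0.85 m from the base axis. Payload 10.4 kg.
Tool frame: the origin (TCP) lies midway between the tips of the shut fingers; the grasp point (between the pads) lies 19 mm behind it; z points along the fingers, y is the line along which they close (so a half turn about z gives the same grasp; the last joint's range is limited). The gripper opens to 85 mm and grips with 20 to 120 N. Pads are 22 mm wide; open, the fingers measure 114 mm over their backs; the gripper's body (76 mm by 85 mm) begins 54 mm behind the grasp point. The pads swing forward as they close: fully open they stand 13 mm farther back than shut.
Start: joints at [1.134, 0.332, -0.065, 1.46, 0.022, 1.35, -0.088], TCP at [0.251, -0.572, 0.231] pointing down, gripper open.
Joint ranges: [-2.6, 2.6], [-0.5, 2.12], [-1.47, 1.34], [0.16, 2.42], [-1.27, 4.41], [0.06, 2.06], [-2.6, 2.6]. Speed limits (rad/s): [2.22, 2.22, 2.79, 2.79, 3.14, 3.14, 3.14].

## Interface

Orientations are given as a unit quaternion [x, y, z, w].
In Python, from workcell import get_obs, camera, camera_params, hand_in gives the robot as it stands.
- The arm moves only by the tool carry_out, never from a script. Its argument "commands" is a list that holds one entry, the list of rows, each a list of 6 numbers: the shift along the tool's x, y, z in units of 40 mm (1.0 is 40 mm), then the turn, a rotation vector about the tool's x, y, z in units of 6 degrees (1.0 is 6 degrees). In form: [[[x, y, z, ax, ay, az], ...]]. A call has 1 to 20 rows; each row shifts and turns the commanded pose from where the row before left it, along the tool's axes as they then stand; what a row does not reach is not made up. A row lasts 1/12 s, in which the tool goes at most 41.7 mm and 7.16 degrees, less where a joint would pass 70% of its speed; a pose out of reach is approached as far as the arm can. A call is refused whole if a number of a shift passes 1 or a number of a turn 1, either way. A call with a gripper value outside its range is refused whole. "hand" is the closure, from -1 (fully open) to 1 (shut), set as the call begins (left out, the last holds). The fingers move at their own pace and stop on an object; "force" is the grip in N (left out, the last holds). Time passes only in rows, so rows that do not move let the fingers close. It gives the time, the measured TCP pose, the force, the opening and the grip force at its end, in the units of the state.
- get_obs(): the state, without advancing time (a new reading comes with each control period).
- camera(name): name is "scene" or "top" or "wrist"; returns the picture (480x640x3 uint8, red, green, blue); there is no depth.
- camera_params(name): a dict with "mtx" (3x3 intrinsics, pixels), "k1" (the pictures are not rectified: a ray, as slopes to the right and down, at radius r is drawn at 1 + k1 r^2 times it, then the intrinsics apply), "R" (3x3) and "t" (3): a world point X has camera coordinates R X + t. Camera axes: x right, y down, z forward; pixel columns grow to the right and rows downward; lengths in m; the calibration is good to about 2 mm. A picture is of the moment at which its call begins: read the wrist's pose just before it. camera_params takes no time and is no camera call; for the wrist camera it gives the pose at the moment of the call.
- hand_in(): hands the job in; it is judged then, once.
The state is a dict: "clock": time; "joint_pos": joint angles; "joint_velocities": joint speeds; "tau": joint torques, N m; "position": TCP position; "ee_rot": TCP orientation; "ft_force": force on the tool from outside, world axes, zero at the start; "torque": the same for the moment, N m; "grip_width": opening from 0.0 (shut) to 1.0 (fully open); "grasp_force": force on a finger pad.
Only numpy, scipy, OpenCV 4.12 (cv2) and the standard library are available. Lean on these libraries where they do the work, as an engineer would, in place of code of your own. Each camera call takes 0.05 s, during which the arm holds its last target. There are 200 camera calls.

## Task

Swing the vial shaker's hold-down bar over the vials so that its brass eye plate lies between the two ears of the steel fork, then lock it there: take the red-headed pin from its blue holder and pass it, head up, through upper ear, eye and lower ear until its head sits down on the fork. The eye plate is never set quite the same, so the eye may have to be found by feel; let go of everything and leave the bottles and the flask standing where they are.

Things in the scene. Friction and masses are not known exactly. Their poses are not given: they have to be found in the camera images.
- shaker: White bench shaker, fixed, 190 x 330 mm, 50 mm high, with capped vials on top reaching 89 mm above the bench. Origin: centre of its underside on the bench, z up. Its y axis runs from the bar's hinge post (y = -110 mm) to the steel fork (y = +100 mm), both at x = 0; its -x side is the front, roughly towards the robot. Hinge post top: 118 mm above the bench.
- fork_hole (a point): Centre of the hole's mouth on top of the fork's upper ear, 116 mm above the bench; axes as the shaker's. Two level steel ears, 40 mm (x) x 50 mm (y), coaxial upright holes 13.5 mm wide, mouths chamfered: upper ear 104 to 116 mm, lower 80 to 90 mm above the bench. A web joins them 32 to 46 mm beyond the hole in +y, flush with the top; the other sides are open.
- bar_pivot (a point): Point on the upright hinge axis of the hold-down bar, 104 mm above the bench, 210 mm from the fork hole along the shaker's -y.
- bar (a joint): Swing of the aluminium hold-down bar, rad: 0 when it points from its hinge straight at the fork hole, growing as it opens to the shaker's front (anticlockwise from above); -0.07 (stop) to 0.95. It stays where it is left (friction 0.12 N m). Bar 24 mm wide, 92 to 104 mm above the bench.
- handle (a point): The bar's handle: a black round upright post, 16 mm diameter, rising 50 mm from the bar's top face (104 mm) to 154 mm above the bench, on the bar's centre line 110 mm from the hinge axis. This point lies on its axis, 12 mm below its top (142 mm above the bench).
- pin: Loose pin, about 0.1 kg: smooth steel shank 12 mm wide, 44 mm long, its last 4 mm tapering to 9 mm at the tip; above it a red round head 22 mm wide, 30 mm high. Origin: centre of the tip, z towards the head. Starts upright in the holder, tip 6 mm above the bench. Left standing in the upper ear it rests on the eye plate and drops 10 mm or more when the eye is under it, which then holds the bar.
- holder: Fixed blue plastic block 60 x 60 mm and 50 mm high with one upright hole 13.5 mm wide at its centre, in which the pin hangs by its head. Origin at the centre of its underside.
- amber_bottle: Bystander: loose amber glass bottle, 56 mm diameter, 120 mm high. Origin at the centre of its underside.
- flask: Bystander: loose white conical flask, 80 mm diameter at the foot, 135 mm high. Origin at the centre of its underside.
- wash_bottle: Bystander: loose white bottle with a red cap, 64 mm diameter, 160 mm high. Origin at the centre of its underside.
- bar_end (a point): Point on the bar's centre line 210 mm from the hinge axis, 102 mm above the bench, on top of the brass eye plate: 48 mm wide, 50 mm along the bar, 10 mm thick, 2 mm of play to each ear. Its upright eye, 15 mm wide, is NOT here: it lies 0 to 10 mm to either side across the bar, each time different, so it meets the fork hole at a bar angle of -0.05 to 0.05. Once in the fork the ear hides it.

How it is judged:
By the outcome, as a careful person would: the job done as asked, in the order asked, and still so for the second after the job is handed in, with the robot touching nothing.
It also fails if it takes over 62 s, if anything falls off the work surface, if the arm or the gripper's body presses on something with over 40 N, if the wrist force passes 120 N, or if a joint passes its speed limit or range.

## Working session

There is one attempt and no reset: what is moved stays moved. The work goes in short steps, Python scripts to look and compute and a tool call to move; the robot and the scene stay as the last step left them, time stands still between calls to the robot, and variables do not carry over. Pictures are saved under pics/ and viewed, at most 11 in all, crops included, and the job is handed in when it is done.

Besides the shell and the picture viewer there is one more tool, called after "Call:" by a JSON object that holds its "api" and its "payload", one argument or row to a line. carry_out: Moves the arm, as the interface text tells. Its arguments: {"type":"object","properties":{"commands":{"type":"array"},"hand":{"type":"number"},"force":{"type":"number"}},"required":["commands"]}

```bash
mkdir -p pics; ls; python3 - <<'E'
from workcell import *
import cv2,numpy as np
for n in("scene","top"):
    im=camera(n); cv2.imwrite(f"pics/{n}0.png",im[:,:,::-1]); p=camera_params(n); print(n,p)
o=get_obs();print(o)
E
```

```text
pics
scene {'mtx': array([[506.57264889,   0.        , 318.63598112],
       [  0.        , 506.57264889, 236.41538342],
       [  0.        ,   0.        ,   1.        ]]), 'k1': -0.05437538928081175, 'R': array([[ 0.75656158,  0.65391422,  0.00328194],
       [ 0.45622089, -0.52422668, -0.71906112],
       [-0.46848381,  0.5455113 , -0.69493909]]), 't': array([-0.41348478, -0.17956255,  1.31995528])}
top {'mtx': array([[536.90742427,   0.        , 331.61217199],
       [  0.        , 536.90742427, 235.76523526],
       [  0.        ,   0.        ,   1.        ]]), 'k1': -0.15638682890009548, 'R': array([[ 0.02505623, -0.99968291, -0.00250471],
       [-0.99397196, -0.02464543, -0.10682858],
       [ 0.10673298,  0.00516634, -0.9942743 ]]), 't': array([-0.00585767,  0.56622827,  1.11989906])}
{'clock': 0.1, 'joint_pos': array([ 1.13443613,  0.33279951, -0.06471268,  1.46081702,  0.02159537,
        1.34989962, -0.08848961]), 'joint_velocities': array([ 3.85761568e-04, -1.13740884e-03,  1.47570973e-05,  4.60312608e-04,
       -4.67562814e-04,  1.78334503e-03, -2.23137396e-04]), 'tau': array([ 8.68025854e-04, -6.26745915e+01,  4.87080461e-02, -3.92434251e+01,
        1.62203953e-02,  6.90972010e-03,  7.36348966e-05]), 'position': array([ 0.25116298, -0.57196538,  0.2306205 ]), 'ee_rot': array([ 9.78672264e-01,  2.05426928e-01, -1.48368267e-04, -5.95940292e-04]), 'ft_force': array([-0.51387525, -0.02889762,  0.15767886]), 'torque': array([-0.0057815 , -0.03671306, -0.02000202]), 'grasp_force': 0.0, 'grip_width': 1.000164227808493}
```

View pics/scene0.png

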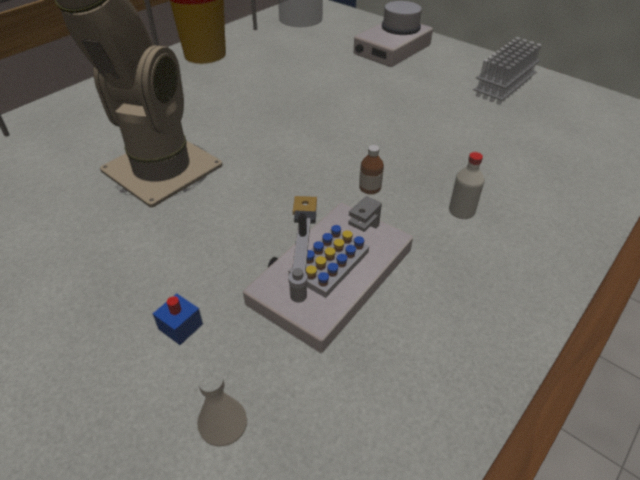

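View pics/top0.png

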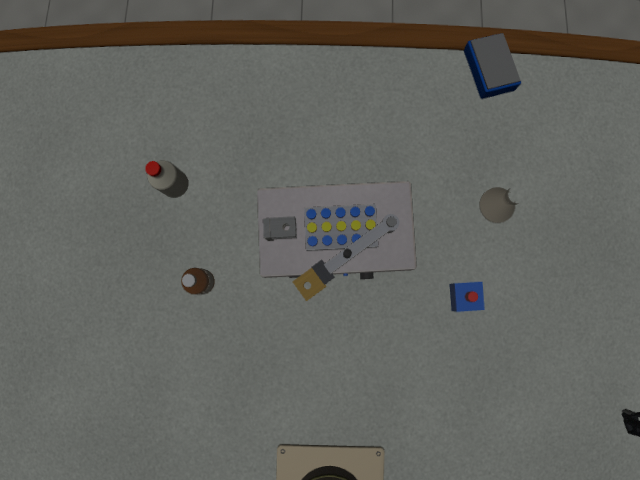

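The top view shows the fork hole near (287,227), the hinge post near (391,222), the handle near (347,254), the brass eye near (308,286), and the pin head near (472,296). Next I'll measure them more precisely.

```bash
cat > h.py <<'E'
from workcell import *
import cv2,numpy as np
def ray(p,uv):
    K=p["mtx"]; k=p["k1"]
    d=cv2.undistortPoints(np.array([[uv]],float),K,np.array([k,0,0,0,0.]))[0,0]
    R=np.array(p["R"]);return -R.T@p["t"], R.T@np.array([d[0],d[1],1])
def onz(p,uv,z):
    c,d=ray(p,uv); return c+d*(z-c[2])/d[2]
def proj(p,X):
    return cv2.projectPoints(np.array([X],float),cv2.Rodrigues(np.array(p["R"]))[0],np.array(p["t"]),p["mtx"],np.array([p["k1"],0,0,0,0.]))[0][0,0]
def blobs(im,lo,hi,amin=20):
    m=cv2.inRange(cv2.cvtColor(im,cv2.COLOR_RGB2HSV),lo,hi)
    n,l,s,c=cv2.connectedComponentsWithStats(m)
    return m,l,[(i,s[i].tolist(),c[i].round(1).tolist()) for i in range(1,n) if s[i,4]>=amin]
E
python3 - <<'E'
from h import *
for n,(x0,y0,x1,y1) in dict(top=(250,175,410,305),scene=(235,180,425,350)).items():
    im=cv2.imread(f"pics/{n}0.png")[:,:,::-1].copy();p=camera_params(n)
    for nm,lo,hi in(("red",(0,150,80),(6,255,255)),("brass",(12,100,60),(22,215,255)),("blue",(105,150,50),(125,255,255)),("yel",(23,150,60),(35,255,255)),("black",(0,0,0),(180,255,28))):
        print(n,nm,[(b[1],b[2]) for b in blobs(im,lo,hi)[2]][:22])
    cv2.imwrite(f"pics/{n}c.png",cv2.convertScaleAbs(cv2.resize(im[y0:y1,x0:x1,::-1],None,fx=4 if n=="top" else 3,fy=4 if n=="top" else 3,interpolation=cv2.INTER_CUBIC),alpha=1.5))
E
```

```text
top red [([146, 161, 14, 14, 150], [152.1, 167.7]), ([468, 292, 10, 9, 72], [472.2, 296.2])]
top brass [([0, 20, 640, 42, 13049], [314.7, 35.5]), ([183, 269, 14, 7, 39], [189.7, 271.3]), ([293, 268, 33, 33, 514], [308.7, 283.8]), ([182, 283, 20, 11, 100], [192.4, 288.9])]
top blue [([468, 41, 53, 51, 266], [486.6, 72.8]), ([350, 207, 10, 10, 72], [354.8, 211.4]), ([365, 207, 10, 9, 71], [369.3, 210.8]), ([307, 209, 9, 10, 74], [311.0, 213.6]), ([321, 209, 10, 9, 70], [325.5, 212.8]), ([336, 208, 9, 9, 69], [340.0, 212.0]), ([337, 235, 10, 9, 69], [341.5, 239.3]), ([352, 234, 9, 8, 40], [355.3, 237.2]), ([308, 237, 9, 9, 66], [312.1, 240.8]), ([323, 236, 9, 9, 69], [327.0, 240.0]), ([455, 282, 29, 29, 627], [468.4, 296.2])]
top yel [([351, 221, 10, 9, 69], [355.5, 225.0]), ([366, 220, 9, 10, 67], [370.0, 224.1]), ([307, 223, 10, 9, 71], [311.5, 227.2]), ([322, 222, 9, 10, 70], [326.2, 226.5]), ([337, 222, 9, 9, 68], [340.9, 225.9])]
top black [([622, 412, 18, 24, 308], [632.0, 422.8]), ([305, 466, 51, 14, 366], [330.6, 472.6])]
scene red [([470, 153, 12, 7, 68], [475.7, 156.1]), ([168
[... 594 characters left out ...]
 234, 8, 6, 40], [327.2, 236.4]), ([355, 237, 8, 7, 40], [358.6, 240.0]), ([314, 242, 9, 7, 42], [318.2, 245.1]), ([347, 246, 8, 6, 43], [350.4, 248.4]), ([308, 251, 6, 7, 31], [310.2, 253.9]), ([338, 255, 9, 6, 47], [341.8, 257.4]), ([329, 264, 9, 7, 50], [332.6, 266.8]), ([319, 273, 9, 7, 53], [323.2, 276.2]), ([154, 295, 44, 35, 617], [175.4, 314.2])]
scene yel [([343, 231, 9, 7, 46], [346.9, 234.2]), ([335, 240, 9, 6, 48], [339.0, 242.4]), ([325, 248, 10, 7, 51], [329.7, 251.1]), ([316, 257, 10, 7, 56], [320.6, 260.1]), ([307, 266, 9, 8, 56], [310.9, 269.6])]
scene black [([157, 57, 13, 17, 45], [164.0, 64.7]), ([155, 76, 6, 12, 33], [157.2, 81.6]), ([162, 77, 9, 11, 24], [165.3, 80.8])]
```

View pics/topc.png

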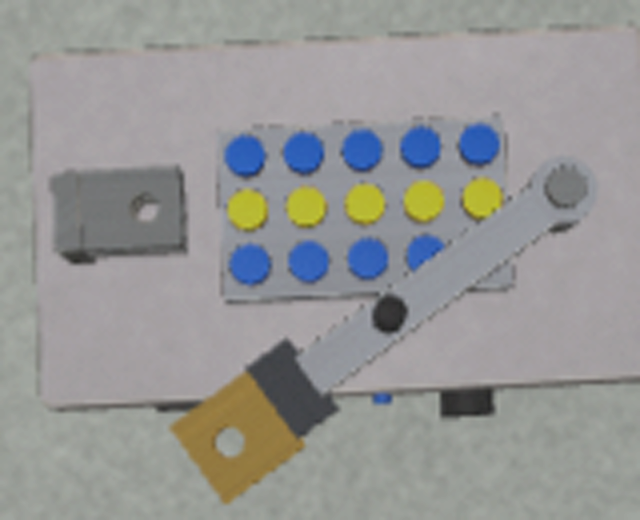

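The top crop shows these, in full-image pixels: fork hole (286.4,226.6), post (391.1,221.4), handle top (347.1,253.1), eye (307.4,285.1). The plate corners are at (292,281.6), (311.4,268), (325.2,286.4) and (306.1,300.4).

```bash
python3 - <<'E'
from h import *
p=camera_params("top"); s=camera_params("scene")
F=onz(p,(286.4,226.6),.116);P=onz(p,(391.1,221.4),.118);H=onz(p,(347.1,253.1),.154);E=onz(p,(307.4,285.1),.102)
C=[onz(p,c,.102) for c in((292.,281.6),(311.4,268),(325.2,286.4),(306.1,300.4))]
R=onz(p,(472.2,296.2),.080)
for n,v in zip("F P H E R".split(),(F,P,H,E,R)):print(n,v.round(4), proj(s,v).round(1))
PC=np.mean(C,0);print("platec",PC.round(4))
print("FP",np.linalg.norm((F-P)[:2]),"HP",np.linalg.norm((H-P)[:2]),"EP",np.linalg.norm((E-P)[:2]))
a=lambda v:np.arctan2(v[1],v[0])
f=a(F-P);print("angs F,H,E,plate",f,a(H-P)-f,a(E-P)-f,a(PC-P)-f, "shaker yaw",f-np.pi/2)
# yellow cap centre row line for yaw check (z=.089)
Y=np.array([onz(p,u,.089) for u in((311.5,227.2),(326.2,226.5),(340.9,225.9),(355.5,225.))]);print(a(Y[0]-Y[-1])-np.pi/2)
# red centroid in scene: triangulate
def tri(u1,u2):
    c1,d1=ray(p,u1);c2,d2=ray(s,u2)
    A=np.stack([d1,-d2],1);t=np.linalg.lstsq(A,c2-c1,rcond=None)[0];a1=c1+d1*t[0];a2=c2+d2*t[1];return (a1+a2)/2,np.linalg.norm(a1-a2)
print("red tri",tri((472.2,296.2),(172.2,301.4)))
for n,u,z in(("amber",(189,281),.12),("wash",(152.1,167.7),.16),("flask",(497,205),0)):print(n,onz(p,u,z).round(3))
im=cv2.imread("pics/scene0.png");x0,y0,x1,y1=235,180,425,310
cv2.imwrite("pics/scenec.png",cv2.convertScaleAbs(cv2.resize(im[y0:y1,x0:x1],None,fx=4,fy=4,interpolation=cv2.INTER_CUBIC),alpha=1.5))
E
```

```text
F [0.5731 0.0981 0.116 ] [360.5 210.2]
P [ 0.5884 -0.1097  0.118 ] [296.4 270.9]
H [ 0.5205 -0.0227  0.154 ] [300.6 214.7]
E [0.4585 0.0536 0.102 ] [303.8 202.2]
R [ 0.4435 -0.2832  0.08  ] [171.8 299.9]
platec [0.4606 0.0512 0.102 ]
FP 0.20836097758615083 HP 0.11036407662935006 EP 0.20866113944125966
angs F,H,E,plate 1.6444158046909712 0.589752149404803 0.5984564668622565 0.598018177304426 shaker yaw 0.07361947789607459
0.07511171280535378
red tri (array([ 0.44367188, -0.28383372,  0.07650848]), np.float64(0.0007235515238658258))
amber [0.459 0.288 0.12 ]
wash [0.678 0.364 0.16 ]
flask [ 0.648 -0.361  0.   ]
```

View pics/scenec.png

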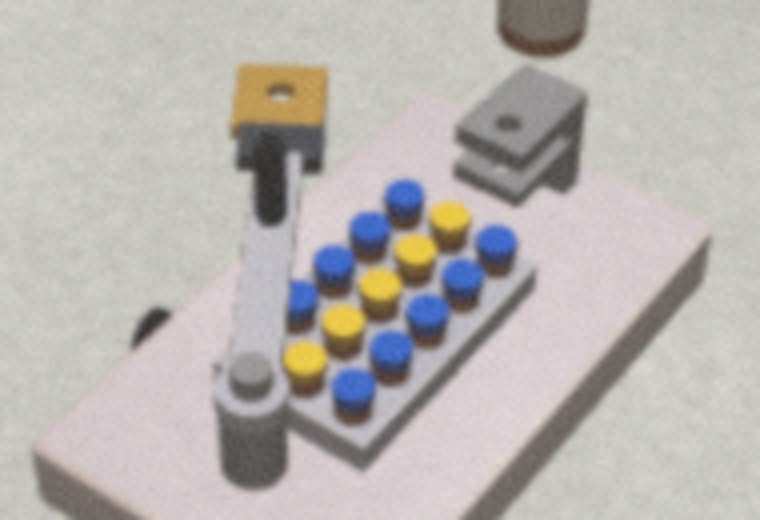

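The scene crop agrees with the top view: the eye is at (280,92) in the crop, the fork hole at (508,122), and the eye looks close to the plate's centre. Next is the move to the handle.

```bash
cat >> h.py <<'E'
from scipy.spatial.transform import Rotation as Ro
def go(x,y,z,psi=None):
    o=get_obs();R=Ro.from_quat(o["ee_rot"]).as_matrix();d=np.array([x,y,z])-o["position"]
    print("t",o["clock"],"pos",o["position"].round(4),"shift units",(R.T@d/.04).round(3))
    y0=np.arctan2(R[1,1],R[0,1]);print("tool y at",y0.round(4),"tilt z",R[:,2].round(4))
    if psi is not None:
        # target: z down, y at psi
        T=np.stack([[-np.sin(psi),np.cos(psi),0],[np.cos(psi),np.sin(psi),0],[0,0,-1]],1);
        T[:,0]=np.cross(T[:,1],T[:,2])
        print("turn units",(Ro.from_matrix(R.T@T).as_rotvec()/np.radians(6)).round(3))
        print("shift after turn",(T.T@d/.04).round(3))
E
python3 -c "
from h import *
go(.5205,-.0227,.20,.663)"
```

```text
t 0.1 pos [ 0.2512 -0.572   0.2306] shift units [11.687 -9.864  0.777]
tool y at -1.157 tilt z [-5.0e-04  1.1e-03 -1.0e+00]
turn units [-9.000e-03 -1.000e-02 -1.738e+01]
shift after turn [ 6.678 13.759  0.766]
```

Call:
{"api": "carry_out", "payload": {
  "commands": [
    [[0.6875,-0.58,0,0,0,0],[0.6875,-0.58,0,0,0,0],[0.6875,-0.58,0,0,0,0],[0.6875,-0.58,0,0,0,0],[0.6875,-0.58,0,0,0,0],[0.6875,-0.58,0,0,0,0],[0.6875,-0.58,0,0,0,0],[0.6875,-0.58,0,0,0,0],[0.6875,-0.58,0,0,0,0],[0.6875,-0.58,0,0,0,0],[0.6875,-0.58,0,0,0,0],[0.6875,-0.58,0,0,0,0],[0.6875,-0.58,0,0,0,0],[0.6875,-0.58,0,0,0,0],[0.6875,-0.58,0,0,0,0],[0.6875,-0.58,0,0,0,0],[0.6875,-0.58,0,0,0,0]]
  ],
  "hand": -1
}}

```text
clock: 1.52
position: [0.5211, -0.0215, 0.2312]
ee_rot: [0.979, 0.205, -0.0, 0.0]
ft_force: [0.2, -0.1, -0.9]
grip_width: 0.995
grasp_force: 0.0
```

Call:
{"api": "carry_out", "payload": {
  "commands": [
    [[0,0,0,0,0,-0.966],[0,0,0,0,0,-0.966],[0,0,0,0,0,-0.966],[0,0,0,0,0,-0.966],[0,0,0,0,0,-0.966],[0,0,0,0,0,-0.966],[0,0,0,0,0,-0.966],[0,0,0,0,0,-0.966],[0,0,0,0,0,-0.966],[0,0,0,0,0,-0.966],[0,0,0,0,0,-0.966],[0,0,0,0,0,-0.966],[0,0,0,0,0,-0.966],[0,0,0,0,0,-0.966],[0,0,0,0,0,-0.966],[0,0,0,0,0,-0.966],[0,0,0,0,0,-0.966],[0,0,0,0,0,-0.966],[0,0,0,0,0,0]]
  ]
}}

```text
clock: 3.1
position: [0.5206, -0.0232, 0.231]
ee_rot: [0.436, 0.9, -0.0, -0.0]
ft_force: [0.2, -0.6, 0.3]
grip_width: 1.001
grasp_force: 0.0
```

```bash
python3 - <<'E'
from h import *
p=camera_params("wrist");im=camera("wrist");cv2.imwrite("pics/w1.png",im[:,:,::-1]);np.save("w1.npy",p,allow_pickle=True)
print(p["mtx"][0,0],p["k1"],"cam at",(-np.array(p["R"]).T@p["t"]).round(3))
for n,X in dict(F=(.5731,.0981,.116),P=(.5884,-.1097,.118),H=(.5205,-.0227,.154),E=(.4585,.0536,.102)).items():print(n,proj(p,X).round(1))
go(.5205,-.0227,.123,.663)
E
```

```text
331.4879608210093 -0.0545506984634958 cam at [0.475 0.034 0.374]
F [465.8 157.5]
P [313.6 353.3]
H [314.4 249.9]
E [312.8 107.8]
t 3.15 pos [ 0.5206 -0.0232  0.2311] shift units [0.011 0.007 2.701]
tool y at 0.6622 tilt z [-5.e-04 -0.e+00 -1.e+00]
turn units [-0.004 -0.003 -0.007]
shift after turn [0.012 0.006 2.701]
```

View pics/w1.png

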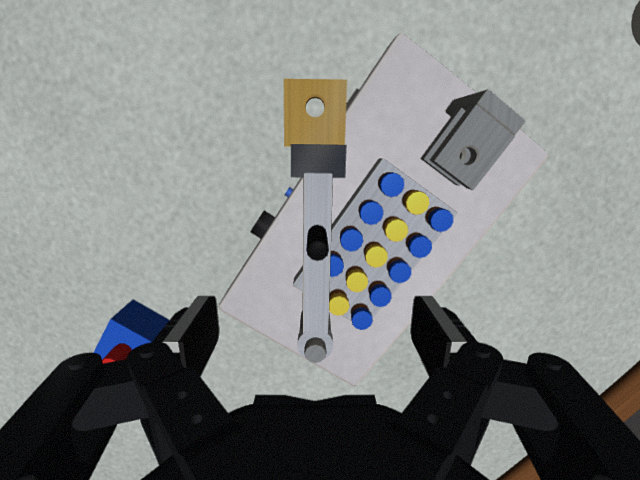

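The wrist view shows the eye at (315.5,107), the fork hole at (468,156), the handle top near (317,250) and the post near (315,350). The bar's edges are at x≈304 and 331. I'll measure the eye's offset from the bar line next.

```bash
python3 - <<'E'
from h import *
p=np.load("w1.npy",allow_pickle=True).item()
im=cv2.imread("pics/w1.png");g=cv2.GaussianBlur(cv2.cvtColor(im,cv2.COLOR_BGR2GRAY),(3,3),0).astype(float)
L=[]
for v in list(range(182,220,4))+[272,280,310,316,322]:
    r=np.diff(g[v]);a=296+np.argmax(np.abs(r[296:312]));b=322+np.argmax(np.abs(r[322:340]))
    A,B=onz(p,(a+.5,v),.104),onz(p,(b+.5,v),.104);L.append((A+B)/2);print(v,a,b,(np.linalg.norm(A-B)*1e3).round(1))
L=np.array(L)
hsv=cv2.cvtColor(im,cv2.COLOR_BGR2HSV)
m=cv2.inRange(hsv[60:160,270:360],(12,100,60),(25,255,255))
cs,h=cv2.findContours(m,cv2.RETR_CCOMP,cv2.CHAIN_APPROX_NONE)
for c,hh in zip(cs,h[0]):
    if cv2.contourArea(c)>50: (x,y),r=cv2.minEnclosingCircle(c);print("cont",hh[3],cv2.contourArea(c),(x+270,y+60),r,cv2.minAreaRect(c)); e=(x+270,y+60) if hh[3]>=0 else None
    if hh[3]>=0 and cv2.contourArea(c)>50: E=onz(p,e,.102)
P=onz(p,(315,349.5),.118);F=onz(p,(468,156),.116);H=onz(p,(316.5,250),.154)
print("P",P,"F",F,"E",E,"H",H,np.linalg.norm((F-P)[:2]),np.linalg.norm((E-P)[:2]))
vx,vy,x0,y0=cv2.fitLine(L[:,:2].astype(np.float32),cv2.DIST_HUBER,0,.01,.01).ravel()
if vy<0:vx,vy=-vx,-vy
d=np.array([vx,vy]);n=np.array([-vy,vx]);o=np.array([x0,y0])
for k,X in dict(E=E,P=P,H=H).items():print(k,"cross mm (+ = open side)",((X[:2]-o)@n*1e3).round(2))
print("bar dir",np.arctan2(vy,vx))
E
```

```text
182 299 332 26.7
186 297 332 28.5
190 302 332 24.5
194 302 332 24.5
198 302 332 24.6
202 302 332 24.7
206 302 332 24.8
210 302 339 30.7
214 302 338 30.0
218 302 335 27.5
272 297 329 28.1
280 296 327 27.4
310 301 329 25.5
316 302 329 24.7
322 302 330 25.8
cont -1 3872.5 (313.96721267700195, 112.0) 44.57625961303711 ((45.0, 52.0), (66.0, 62.0), 90.0)
cont 0 335.0 (314.5, 107.0) 11.10190200805664 ((44.5, 47.0), (20.50609588623047, 20.50609588623047), 45.0)
P [ 0.58690077 -0.10578743  0.118     ] F [0.57362546 0.09996194 0.116     ] E [0.45913146 0.05486637 0.102     ] H [ 0.5216797  -0.02183501  0.154     ] 0.20617719234098073 0.20526723039710956
E cross mm (+ = open side) 3.28
P cross mm (+ = open side) 0.44
H cross mm (+ = open side) 0.7
bar dir 2.2288604
```

Call:
{"api": "carry_out", "payload": {
  "commands": [
    [[0,0,0.54,0,0,0],[0,0,0.54,0,0,0],[0,0,0.54,0,0,0],[0,0,0.54,0,0,0],[0,0,0.54,0,0,0],[0,0,0,0,0,0]]
  ]
}}

```text
clock: 3.65
position: [0.5183, -0.0233, 0.1195]
ee_rot: [0.44, 0.898, -0.001, -0.003]
ft_force: [-0.7, -0.9, -0.6]
grip_width: 1.002
grasp_force: 0.0
```

Call:
{"api": "carry_out", "payload": {
  "commands": [
    [[0,0,0,0,0,0],[0,0,0,0,0,0],[0,0,0,0,0,0],[0,0,0,0,0,0],[0,0,0,0,0,0],[0,0,0,0,0,0],[0,0,0,0,0,0],[0,0,0,0,0,0]]
  ],
  "hand": 1,
  "force": 25
}}

```text
clock: 4.32
position: [0.5212, -0.0232, 0.124]
ee_rot: [0.438, 0.899, 0.0, 0.001]
ft_force: [-2.0, -0.2, 7.2]
grip_width: 0.179
grasp_force: 25.3
```

```bash
python3 - <<'E'
from h import *
o=get_obs();print(o["clock"],o["ft_force"].round(1),o["grip_width"])
P=np.array([.5876,-.1085]);f=np.pi/2+.0745
d=o["position"][:2]-P;print("bar ang",np.arctan2(d[1],d[0])-f,np.linalg.norm(d))
a=f-.012;go(P[0]+.11*np.cos(a),P[1]+.11*np.sin(a),.123,a-np.pi/2)
E
```

```text
4.3167 [-2.  -0.2  7.2] 0.17885717488809807
bar ang 0.5865995377943425 0.10811711652037292
t 4.3167 pos [ 0.5212 -0.0232  0.124 ] shift units [-0.435  1.548  0.028]
tool y at 0.6637 tilt z [ 1.1e-03 -3.0e-04 -1.0e+00]
turn units [0.009 0.007 5.741]
shift after turn [0.517 1.523 0.026]
```

Call:
{"api": "carry_out", "payload": {
  "commands": [
    [[-0.0025,0.1173,0,0,0,0.408],[-0.0025,0.1173,0,0,0,0.408],[-0.0025,0.1173,0,0,0,0.408],[-0.0025,0.1173,0,0,0,0.408],[-0.0025,0.1173,0,0,0,0.408],[-0.0025,0.1173,0,0,0,0.408],[-0.0025,0.1173,0,0,0,0.408],[-0.0025,0.1173,0,0,0,0.408],[-0.0025,0.1173,0,0,0,0.408],[-0.0025,0.1173,0,0,0,0.408],[-0.0025,0.1173,0,0,0,0.408],[-0.0025,0.1173,0,0,0,0.408],[-0.0025,0.1173,0,0,0,0.408],[-0.0025,0.1173,0,0,0,0.408],[0,0,0,0,0,0],[0,0,0,0,0,0]]
  ]
}}

```text
clock: 5.65
position: [0.5822, 0.0003, 0.1241]
ee_rot: [0.683, 0.73, 0.001, 0.001]
ft_force: [1.0, 0.8, 4.7]
grip_width: 0.178
grasp_force: 25.2
```

```bash
python3 - <<'E'
from h import *
o=get_obs();print(o["clock"],o["ft_force"].round(1),o["grip_width"])
P=np.array([.5886,-.1100]);f=np.pi/2+.0745
d=o["position"][:2]-P;print("bar ang",np.arctan2(d[1],d[0])-f,np.linalg.norm(d))
a=f-.012;go(P[0]+.11*np.cos(a),P[1]+.11*np.sin(a),.123,a-np.pi/2)
p=camera_params("wrist");im=camera("wrist");cv2.imwrite("pics/w2.png",im[:,:,::-1]);np.save("w2.npy",p,allow_pickle=True)
E
```

```text
5.65 [1.  0.8 4.7] 0.17817358018840557
bar ang -0.01640956325535181 0.1104698281607717
t 5.65 pos [5.822e-01 3.000e-04 1.241e-01] shift units [-0.012 -0.012  0.028]
tool y at 0.0659 tilt z [ 1.9e-03  3.0e-04 -1.0e+00]
turn units [ 0.018 -0.001  0.032]
shift after turn [-0.012 -0.012  0.028]
```

View pics/w2.png

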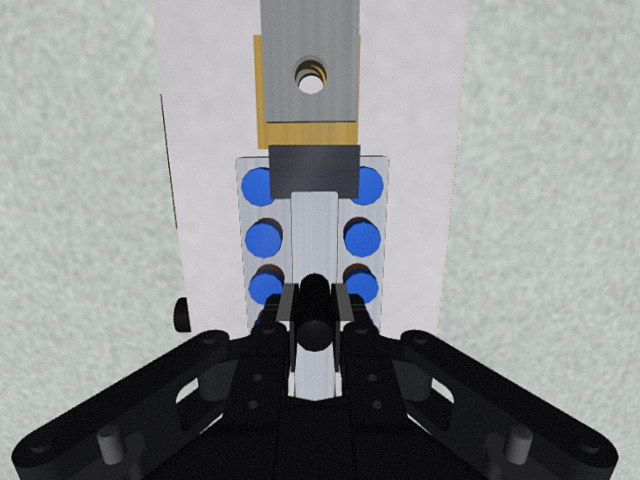

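The wrist view shows the plate inside the fork, with the fork hole at about (311,74) and the eye partly visible through it. I'll zoom in on that.

```bash
python3 - <<'E'
from h import *
im=cv2.imread("pics/w2.png")[50:100,280:345]
cv2.imwrite("pics/w2c.png",cv2.convertScaleAbs(cv2.resize(im,None,fx=10,fy=10,interpolation=cv2.INTER_CUBIC),alpha=1.5))
p=np.load("w2.npy",allow_pickle=True).item();print((-np.array(p["R"]).T@p["t"]).round(4))
F=onz(p,(311,74),.116);print(F)
ax=np.array([np.cos(.0745),np.sin(.0745),0]);ay=np.array([-ax[1],ax[0],0])
for nm,z,r in(("ear top",.116,.00675),("ear bot",.104,.00675),("eye top(aligned)",.102,.0075),("eye bot",.092,.0075),("low top",.09,.00675),("low bot",.08,.00675)):
    C=np.array([F[0],F[1],z]);print(nm,[((proj(p,C+v)-[280,50]+.5)*10-.5).round(0) for v in(0*ax,ax*r,-ax*r,ay*r,-ay*r)])
E
```

```text
[0.577  0.0734 0.2675]
[0.57394203 0.10092938 0.116     ]
ear top [array([315., 245.]), array([475., 243.]), array([154., 246.]), array([313.,  71.]), array([316., 415.])]
ear bot [array([317., 296.]), array([465., 295.]), array([168., 298.]), array([315., 136.]), array([318., 453.])]
eye top(aligned) [array([317., 304.]), array([480., 303.]), array([154., 306.]), array([315., 128.]), array([319., 476.])]
eye bot [array([319., 341.]), array([472., 339.]), array([165., 342.]), array([317., 176.]), array([320., 502.])]
low top [array([319., 347.]), array([455., 346.]), array([183., 349.]), array([317., 201.]), array([320., 491.])]
low bot [array([320., 379.]), array([449., 378.]), array([191., 380.]), array([319., 241.]), array([321., 515.])]
```

View pics/w2c.png

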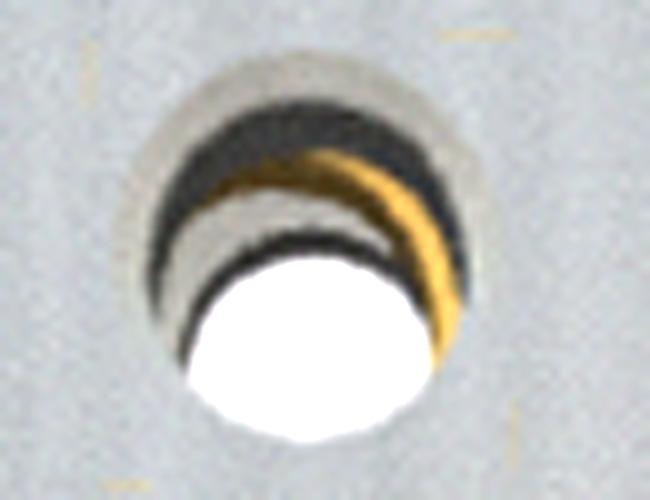

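The zoomed crop shows the eye's right edge near x≈430, where an aligned eye would put it near 480. The eye is therefore about 2.4 mm to the open side, so I'll close the bar by a further 0.0115 rad.

Call:
{"api": "carry_out", "payload": {
  "commands": [
    [[0,0.016,0,0,0,0.055],[0,0.016,0,0,0,0.055],[0,0,0,0,0,0],[0,0,0,0,0,0]]
  ]
}}

```text
clock: 6.03
position: [0.5831, 0.0004, 0.1241]
ee_rot: [0.688, 0.726, 0.001, 0.0]
ft_force: [0.9, 0.6, 5.6]
grip_width: 0.178
grasp_force: 25.3
```

```bash
python3 - <<'E'
from h import *
o=get_obs();print(o["clock"],o["position"],o["ft_force"].round(1))
P=np.array([.5886,-.1100]);f=np.pi/2+.0745
d=o["position"][:2]-P;print("bar ang",np.arctan2(d[1],d[0])-f,np.linalg.norm(d))
p=camera_params("wrist");im=camera("wrist")[:,:,::-1].copy();np.save("w3.npy",p,allow_pickle=True)
F=np.array([.57394,.10093,.116]);u=proj(p,F).round().astype(int);print(u)
cv2.imwrite("pics/w3.png",im)
c=im[u[1]-25:u[1]+25,u[0]-32:u[0]+33];cv2.imwrite("pics/w3c.png",cv2.convertScaleAbs(cv2.resize(c,None,fx=10,fy=10,interpolation=cv2.INTER_CUBIC),alpha=1.5))
E
```

```text
6.0333 [5.83061309e-01 3.51310503e-04 1.24081467e-01] [0.9 0.6 5.6]
bar ang -0.024350646113815877 0.11049022050187789
[306  74]
```

View pics/w3c.png

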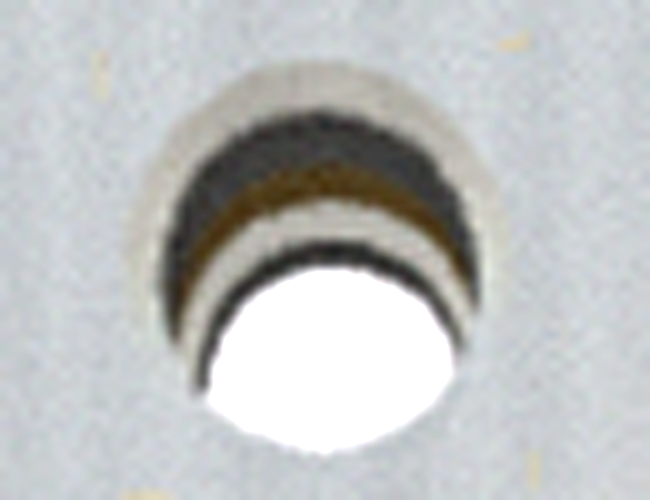

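The eye is now centred under the hole: the crop is symmetric, with no brass top face showing. Next I release the handle and go to the pin.

Call:
{"api": "carry_out", "payload": {
  "commands": [
    [[0,0,0,0,0,0],[0,0,0,0,0,0],[0,0,0,0,0,0],[0,0,0,0,0,0],[0,0,0,0,0,0],[0,0,0,0,0,0]]
  ],
  "hand": -1
}}

```text
clock: 6.58
position: [0.5825, -0.0, 0.1232]
ee_rot: [0.688, 0.726, -0.0, -0.0]
ft_force: [-0.4, 0.6, 0.3]
grip_width: 0.99
grasp_force: 0.0
```

Call:
{"api": "carry_out", "payload": {
  "commands": [
    [[0,0,-0.5,0,0,0],[0,0,-0.7,0,0,0],[0,0,-0.8,0,0,0],[0,0,-0.5,0,0,0],[0,0,0,0,0,0]]
  ]
}}

```text
clock: 7.0
position: [0.5845, 0.0004, 0.2282]
ee_rot: [0.688, 0.726, 0.002, 0.003]
ft_force: [0.5, -0.2, 0.5]
grip_width: 0.996
grasp_force: 0.0
```

```bash
python3 - <<'E'
from h import *
go(.4437,-.2836,.18,0.0545)
E
```

```text
t 7.0 pos [5.845e-01 4.000e-04 2.282e-01] shift units [-6.899 -3.909  1.183]
tool y at 0.0543 tilt z [ 7.e-03 -3.e-04 -1.e+00]
turn units [ 0.066  0.006 -0.002]
shift after turn [-6.899 -3.902  1.205]
```

Call:
{"api": "carry_out", "payload": {
  "commands": [
    [[-0.575,-0.326,0,0,0,0],[-0.575,-0.326,0,0,0,0],[-0.575,-0.326,0,0,0,0],[-0.575,-0.326,0,0,0,0],[-0.575,-0.326,0,0,0,0],[-0.575,-0.326,0,0,0,0],[-0.575,-0.326,0,0,0,0],[-0.575,-0.326,0,0,0,0],[-0.575,-0.326,0.2,0,0,0],[-0.575,-0.326,0.3,0,0,0],[-0.575,-0.326,0.3,0,0,0],[-0.575,-0.326,0.3,0,0,0],[0,0,0.1,0,0,0],[0,0,0,0,0,0],[0,0,0,0,0,0]]
  ]
}}

```text
clock: 8.25
position: [0.4414, -0.2834, 0.175]
ee_rot: [0.688, 0.726, 0.0, -0.0]
ft_force: [-0.6, 0.7, 0.1]
grip_width: 1.002
grasp_force: 0.0
```

```bash
python3 - <<'E'
from h import *
go(.4437,-.2836,.053,0.0545)
p=camera_params("wrist");im=camera("wrist");cv2.imwrite("pics/w4.png",im[:,:,::-1])
print(proj(p,[.4437,-.2836,.08]))
for b in blobs(im,(0,150,80),(6,255,255))[2]+blobs(im,(174,150,80),(180,255,255))[2]:print(b[1:],onz(p,b[2],.08).round(4),onz(p,b[2],.075).round(4))
t=camera("top");print([(b[1],b[2]) for b in blobs(t,(12,100,60),(22,215,255))[2]])
E
```

```text
t 8.25 pos [ 0.4414 -0.2834  0.175 ] shift units [-0.01   0.059  3.051]
tool y at 0.0545 tilt z [-3.e-04  7.e-04 -1.e+00]
turn units [-0.003 -0.007 -0.   ]
shift after turn [-0.008  0.058  3.051]
[317.6622787  243.50318636]
([305, 229, 27, 27, 557], [317.6, 242.3]) [ 0.4436 -0.2827  0.08  ] [ 0.4437 -0.2842  0.075 ]
[([0, 20, 640, 42, 13213], [314.5, 35.7]), ([277, 216, 25, 24, 166], [294.8, 230.2]), ([183, 269, 16, 7, 63], [191.5, 271.4]), ([182, 277, 23, 17, 150], [194.8, 287.2])]
```

View pics/w4.png

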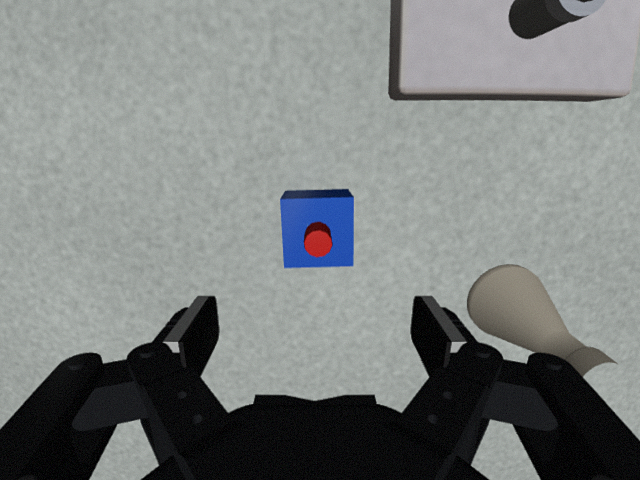

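The wrist view shows the red head at (318,242) on the blue block, within 1 mm of the estimate. I'll descend and grip it.

Call:
{"api": "carry_out", "payload": {
  "commands": [
    [[0,0.025,0.5,0,0,0],[0,0.025,0.5,0,0,0],[0,0,0.5,0,0,0],[0,0,0.5,0,0,0],[0,0,0.4,0,0,0],[0,0,0.25,0,0,0],[0,0,0.2,0,0,0],[0,0,0.1,0,0,0],[0,0,0.05,0,0,0],[0,0,0,0,0,0],[0,0,0,0,0,0]]
  ]
}}

```text
clock: 9.27
position: [0.4437, -0.2842, 0.056]
ee_rot: [0.688, 0.726, 0.0, 0.001]
ft_force: [0.2, 0.1, -0.2]
grip_width: 1.0
grasp_force: 0.0
```

Call:
{"api": "carry_out", "payload": {
  "commands": [
    [[0,0,0,0,0,0],[0,0,0,0,0,0],[0,0,0,0,0,0],[0,0,0,0,0,0],[0,0,0,0,0,0],[0,0,0,0,0,0],[0,0,0,0,0,0],[0,0,0,0,0,0]]
  ],
  "hand": 1,
  "force": 40
}}

```text
clock: 9.93
position: [0.4433, -0.284, 0.0556]
ee_rot: [0.688, 0.726, -0.0, 0.0]
ft_force: [-2.3, 1.0, 4.7]
grip_width: 0.239
grasp_force: 39.1
```

Call:
{"api": "carry_out", "payload": {
  "commands": [
    [[0,0,-0.3,0,0,0],[0,0,-0.6,0,0,0],[0,0,-0.8,0,0,0],[0,0,-0.8,0,0,0],[0,0,-0.8,0,0,0],[0,0,-0.7,0,0,0],[0,0,-0.4,0,0,0],[0,0,-0.1,0,0,0],[0,0,0,0,0,0]]
  ]
}}

```text
clock: 10.68
position: [0.4436, -0.2841, 0.2365]
ee_rot: [0.688, 0.726, 0.0, 0.001]
ft_force: [0.2, -0.3, -2.0]
grip_width: 0.242
grasp_force: 39.9
```

```bash
python3 - <<'E'
from h import *
o=get_obs();print(o["grip_width"],o["grasp_force"],o["ft_force"])
go(.5734,.0993,.180,0.0545)
E
```

```text
0.24199867203460157 39.92735266685486 [ 0.18917115 -0.27883904 -1.96648578]
t 10.6833 pos [ 0.4436 -0.2841  0.2365] shift units [9.395 3.759 1.405]
tool y at 0.0543 tilt z [ 0.0016 -0.0013 -1.    ]
turn units [ 0.015  0.013 -0.002]
shift after turn [9.393 3.763 1.412]
```

Call:
{"api": "carry_out", "payload": {
  "commands": [
    [[0.4,0.16,0,0,0,0],[0.7,0.28,0,0,0,0],[0.7,0.28,0,0,0,0],[0.7,0.28,0,0,0,0],[0.7,0.28,0,0,0,0],[0.7,0.28,0,0,0,0],[0.7,0.28,0,0,0,0],[0.7,0.28,0,0,0,0],[0.7,0.28,0,0,0,0],[0.7,0.28,0,0,0,0],[0.7,0.28,0,0,0,0],[0.7,0.28,0,0,0,0],[0.7,0.28,0,0,0,0],[0.5,0.2,0.2,0,0,0],[0.1,0.04,0.4,0,0,0],[0,0,0.4,0,0,0],[0,0,0.3,0,0,0],[0,0,0.1,0,0,0],[0,0,0,0,0,0],[0,0,0,0,0,0]]
  ]
}}

```text
clock: 12.35
position: [0.573, 0.0992, 0.1794]
ee_rot: [0.688, 0.726, -0.0, -0.0]
ft_force: [-0.0, 0.5, -0.4]
grip_width: 0.244
grasp_force: 39.9
```

```bash
python3 - <<'E'
from h import *
go(.5734,.0993,.1656,0.0545)
p=camera_params("wrist");im=camera("wrist");cv2.imwrite("pics/w5.png",im[:,:,::-1])
o=get_obs();print(proj(p,[*o["position"][:2],o["position"][2]-.0496]),proj(p,[.5734,.0993,.116]))
c=im[150:450,220:420,::-1];cv2.imwrite("pics/w5c.png",cv2.convertScaleAbs(cv2.resize(c,None,fx=2.5,fy=2,interpolation=cv2.INTER_CUBIC),alpha=1.6))
E
```

```text
t 12.35 pos [0.573  0.0992 0.1794] shift units [0.001 0.01  0.344]
tool y at 0.0536 tilt z [-3.e-04 -1.e-04 -1.e+00]
turn units [-0.003  0.001 -0.009]
shift after turn [0.001 0.01  0.344]
[315.08869963 264.62215347] [315.17326705 256.98300458]
```

View pics/w5c.png

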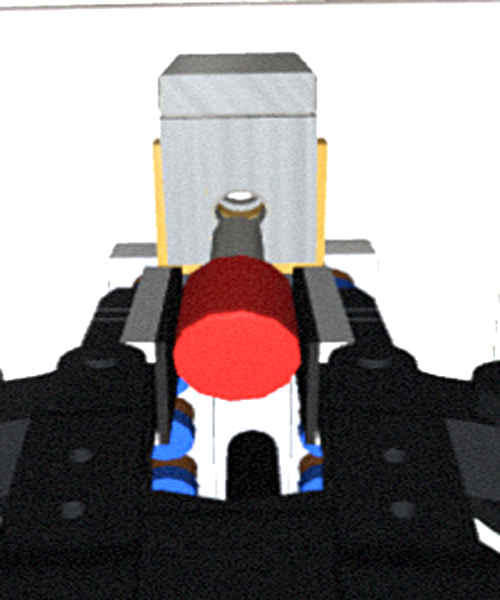

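The pin hangs in front of the hole. The hole rim is at about (240,207) in the crop and the shank is centred near x=238, so they line up sideways. I'll descend by feel.

Call:
{"api": "carry_out", "payload": {
  "commands": [
    [[0,0.01,0.1,0,0,0],[0,0,0.1,0,0,0],[0,0,0.08,0,0,0],[0,0,0.06,0,0,0],[0,0,0.05,0,0,0],[0,0,0.05,0,0,0],[0,0,0,0,0,0],[0,0,0,0,0,0]]
  ]
}}

```text
clock: 13.07
position: [0.5734, 0.0997, 0.1617]
ee_rot: [0.688, 0.726, -0.0, -0.0]
ft_force: [0.0, -0.4, -0.6]
grip_width: 0.24
grasp_force: 39.9
```

Call:
{"api": "carry_out", "payload": {
  "commands": [
    [[0,0,0.05,0,0,0],[0,0,0.05,0,0,0],[0,0,0.05,0,0,0],[0,0,0.05,0,0,0],[0,0,0,0,0,0],[0,0,0,0,0,0]]
  ]
}}

```text
clock: 13.57
position: [0.5734, 0.0996, 0.1535]
ee_rot: [0.688, 0.726, -0.0, -0.0]
ft_force: [0.1, 0.7, -0.6]
grip_width: 0.237
grasp_force: 39.9
```

Still free, with the tip at about 104 mm. Next I go into the eye.

Call:
{"api": "carry_out", "payload": {
  "commands": [
    [[0,0,0.04,0,0,0],[0,0,0.04,0,0,0],[0,0,0.04,0,0,0],[0,0,0.04,0,0,0],[0,0,0.04,0,0,0],[0,0,0.04,0,0,0],[0,0,0,0,0,0],[0,0,0,0,0,0]]
  ]
}}

```text
clock: 14.23
position: [0.5734, 0.0996, 0.144]
ee_rot: [0.688, 0.726, -0.0, -0.0]
ft_force: [0.1, -0.5, -1.1]
grip_width: 0.243
grasp_force: 39.9
```

The tip is at about 94 mm, inside the eye, with no contact force. I'll continue to near-seated.

Call:
{"api": "carry_out", "payload": {
  "commands": [
    [[0,0,0.05,0,0,0],[0,0,0.05,0,0,0],[0,0,0.05,0,0,0],[0,0,0.05,0,0,0],[0,0,0.05,0,0,0],[0,0,0.05,0,0,0],[0,0,0.05,0,0,0],[0,0,0.05,0,0,0],[0,0,0.04,0,0,0],[0,0,0.04,0,0,0],[0,0,0,0,0,0],[0,0,0,0,0,0]]
  ]
}}

```text
clock: 15.23
position: [0.5734, 0.0997, 0.1249]
ee_rot: [0.688, 0.726, -0.0, 0.0]
ft_force: [-0.1, 0.6, -0.8]
grip_width: 0.241
grasp_force: 39.9
```

Call:
{"api": "carry_out", "payload": {
  "commands": [
    [[0,0,0.03,0,0,0],[0,0,0.03,0,0,0],[0,0,0.02,0,0,0],[0,0,0,0,0,0],[0,0,0,0,0,0]]
  ]
}}

```text
clock: 15.65
position: [0.5734, 0.0997, 0.1217]
ee_rot: [0.688, 0.726, -0.0, 0.0]
ft_force: [0.2, -1.3, -1.0]
grip_width: 0.242
grasp_force: 40.1
```

Call:
{"api": "carry_out", "payload": {
  "commands": [
    [[0,0,0,0,0,0],[0,0,0,0,0,0],[0,0,0,0,0,0],[0,0,0,0,0,0],[0,0,0,0,0,0],[0,0,0,0,0,0]]
  ],
  "hand": -1
}}

```text
clock: 16.15
position: [0.5735, 0.0996, 0.1217]
ee_rot: [0.688, 0.726, 0.0, 0.0]
ft_force: [0.3, -0.4, 0.2]
grip_width: 1.004
grasp_force: 0.0
```

Call:
{"api": "carry_out", "payload": {
  "commands": [
    [[0,0,-0.2,0,0,0],[0,0,-0.4,0,0,0],[0,0,-0.6,0,0,0],[0,0,-0.6,0,0,0],[0,0,-0.3,0,0,0],[0,0,0,0,0,0],[0,0,0,0,0,0]]
  ]
}}

```text
clock: 16.73
position: [0.5737, 0.0996, 0.206]
ee_rot: [0.688, 0.726, 0.0, 0.0]
ft_force: [0.1, -0.2, -0.2]
grip_width: 1.003
grasp_force: 0.0
```

```bash
python3 - <<'E'
from h import *
p=camera_params("wrist");im=camera("wrist");s=camera_params("scene");si=camera("scene")
for P,I,n in((p,im,"w"),(s,si,"s")):
    for b in blobs(I,(0,150,80),(6,255,255))[2]:print(n,b[1:],onz(P,b[2],.146).round(4))
print([proj(s,[.5734,.0995,z]) for z in(.146,.131,.116)])
a=cv2.resize(im[120:420,170:470,::-1],(400,400),interpolation=cv2.INTER_CUBIC);b=cv2.resize(si[150:270,300:420,::-1],(400,400),interpolation=cv2.INTER_CUBIC)
cv2.imwrite("pics/end.png",cv2.convertScaleAbs(np.hstack([a,b]),alpha=1.4))
E
```

```text
w ([298, 242, 33, 32, 786], [313.9, 257.5]) [0.5733 0.1005 0.146 ]
s ([470, 153, 12, 7, 70], [475.8, 156.0]) [0.674  0.3826 0.146 ]
s ([358, 197, 9, 7, 49], [362.2, 199.6]) [0.5758 0.0973 0.146 ]
[array([361.9260888 , 198.55084458]), array([361.46078401, 204.31846973]), array([361.00427283, 209.97020274])]
```

View pics/end.png

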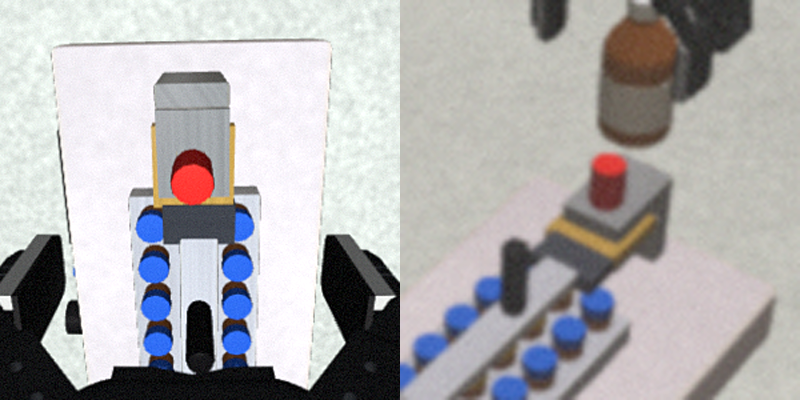

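The closing views show the pin head flat on the fork, with its head centroid in the scene view at (362,199.6) against (362,198.6) predicted for a seated head. The bar is closed, the bottles and flask are upright, and the gripper is clear of everything.

```bash
python3 -c "
from workcell import *
print(hand_in())"
```

```text
the job is handed in; nothing more can be done
None
```

The job is handed in: the bar is swung into the fork and locked by the pin, whose head is seated on the fork; the bottles and flask were not disturbed, and the last clock reading before hand-in was 16.7 s of the 62 s allowed.

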